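Brace the pepper grinder and twist off its cap

TASK

Open the pepper grinder for refilling: first fold the hinged brace frame all the way down around the grinder so that it cannot turn, then unscrew the cap anticlockwise until its threads come free and lift it straight up, leaving the grinder standing in its brace. Finish while still holding the cap in the gripper, upright and centred over the grinder, with its rim just clear above the grinder's neck and black core (a few centimetres at most); do not put it down or let go, and do not lift or tip the grinder or disturb the other kitchen things.

Things in the scene. Friction and masses are not known exactly. Their poses are not given: they have to be found in the camera images.
- stand_seat (a point): Centre of the top of the bracing stand's wooden base plate (170 x 130 x 8 mm, fixed, reaching 100 mm to the front and 70 mm back from here; 8 mm above the counter), where the grinder stands. The stand's -x is its front, to which the frame folds down. Two steel posts 18 x 8 mm, 82 mm high over the counter, stand 55 mm behind (+x) and 47 mm to either side and carry the hinge.
- brace_hinge (a point): Point on the brace frame's hinge axis half-way between the posts: 55 mm behind (+x) and 64 mm above stand_seat. The axis is the stand's y; these axes are the stand's and do not turn with the frame.
- brace (a joint): Angle of the brace frame, rad: 0 = down, level around the grinder's square body (end stop); positive = front edge raised, up to 1.3. Stiff (0.35 N m friction), stays where left; 2 to 4 N at the tab push it down. Steel bars 10 mm deep, 8 mm wide; 64 mm clear between the side bars, opening reaching 122 mm from the hinge.
- brace_tab (a point): Middle of the upper face of the dark wooden tab (34 long, 44 wide, 10 mm thick) on the frame's front edge, 143 mm out from the hinge axis, 5 mm above the frame's mid-plane, which holds the axis. Moves with the frame: z is the upper face's normal, -x points outward from the hinge.
- grinder_mid (a point): Loose pepper grinder, 0.32 to 0.55 kg: centre of its square amber glass body, 58 x 58 x 85 mm, 42.5 mm above its underside. Above the glass: a steel neck 32 mm wide and 20 mm high with three thread lugs; in it a black sprung core 22 mm wide, its top 29 mm above the glass, 33 mm once released. Unbraced it turns with the cap; braced it gives about 0.1 rad.
- cap_mid (a point): Round aluminium twist cap, 54 mm wide, 34 mm high, 70 g: its centre, half-way up. Screwed on, cap_mid is 62.5 mm above grinder_mid and the rim 3 mm above the glass. z is its axis, up. Hollow from below. Once raised 30 mm (34 mm to clear the risen core) its rim is clear of the neck.
- cap: The same cap; origin at the centre of its rim (underside). The sprung core's 14 N push makes it tight (0.3 to 0.6 N m). It unscrews anticlockwise seen from above: after 0.6 to 0.9 rad relative to the glass the threads are free and the core pushes cap and gripper up with 10 to 14 N; stop turning and lift. Turned 0.7 rad more, the lugs meet a stop.
- grinder: The same grinder; origin at the centre of its underside.
- mortar: Terracotta mortar, bystander, 136 mm across the rim and 100 mm high; origin at the centre of its underside.
- cup: Aluminium measuring cup with a handle, bystander, 72 mm in diameter and 75 mm high; origin at the centre of its underside.
- squeezer: White plastic lemon squeezer, bystander, dish 100 mm in diameter, 42 mm high, with a 50 mm handle towards its +y; origin at the centre of its underside.
There are look-alikes about, which are no part of the job. What is shaped like the cap but brown is not meant. What is shaped like the part that bears stand_seat but pink is not meant.

How it is judged:
By the outcome, as a careful person would: the job done as asked, in the order asked, and still so for the second after the job is handed in, while the arm keeps its last pose, push and grip.
It also fails if it takes over 61 s, if anything falls off the work surface, if the arm or the gripper's body presses on something with over 40 N, if the wrist force passes 120 N, or if a joint passes its speed limit or range.

ROBOT

A 7-joint arm with a two-finger parallel gripper is mounted at the origin on the work surface. World frame = base frame: x ahead of the robot, y to its left, z up, the work surface at z = 0. Lengths are in m, angles in rad, forces in N, time in s.
With the tool pointing down it reaches from about 0.425 to 0.925 m from the base axis. Payload 6.8 kg.
Tool frame: the origin (TCP) lies at the very end of the fingers, on their centre line; the grasp point (between the pads) lies 19 mm behind it; z points along the fingers, x is the direction in which the jaws open and shut, and the axes are right-handed (so a half turn about z gives the same grasp; the last joint's range is limited). The gripper opens to 85 mm and grips with 20 to 120 N. Pads are 22 mm wide; open, the fingers measure 114 mm over their backs; the gripper's body (76 mm by 85 mm) begins 54 mm behind the grasp point. The pads swing forward as they close: fully open they stand 13 mm farther back than shut.
Start: joints at [1.166, 0.477, 0.022, 1.555, -0.011, 1.109, -0.083], TCP at [0.197, -0.646, 0.231] pointing down, gripper open.
Joint ranges: [-2.96, 2.96], [-0.34, 2.1], [-1.41, 1.46], [0.24, 2.44], [-1.37, 4.51], [0.17, 1.92], [-2.96, 2.96]. Speed limits (rad/s): [2.39, 2.39, 3.14, 3.14, 3.14, 3.14, 3.14].

INTERFACE

Orientations are given as a unit quaternion [w, x, y, z].
In Python, from station import bot gives the robot as it stands.
- The arm moves only by the shell command python3 -m creep 'ROWS' [FORCE]. ROWS is JSON, a list that holds one entry, the list of rows, each a list of 7 numbers: the shift along the tool's x, y, z in cm, then the turn, a rotation vector about the tool's x, y, z in rad, then the opening, from 0 (shut) to 1 (fully open). In form: [[[dx, dy, dz, wx, wy, wz, claw], ...]]. A call has 1 to 10 rows; each row is the pose to reach, as a shift and turn from the pose commanded when the call began, along the tool's axes at that moment; what a row does not reach only later rows make up. A row lasts 1/8 s, in which the tool goes at most 62.5 mm and 10.7 degrees, less where a joint would pass 70% of its speed; a pose out of reach is approached as far as the arm can. A call with a gripper value outside its range is refused whole. The fingers move at their own pace and stop on an object; FORCE is the grip in N (left out, the last holds). Time passes only in rows, so rows that repeat a pose let the fingers close. It gives the time, the measured TCP pose, the force and the opening at its end, in the units of the state.
- bot.get_obs(): the state, without advancing time (a new reading comes with each control period).
- bot.read_camera(name): name is "scene" or "side" or "wrist"; returns (picture, depth): 400x640x3 uint8, blue, green, red; 400x640 float32, m along the optical axis (not along the pixel's ray), 0 where there is no reading.
- bot.calibration(name): a dict with "mtx" (3x3 intrinsics, pixels), "rvec" (rotation vector, rad) and "tvec" (3), from world to camera coordinates, as OpenCV has them. Camera axes: x right, y down, z forward; pixel columns grow to the right and rows downward; lengths in m; the calibration is good to about 2 mm. A picture is of the moment at which its call begins: read the wrist's pose just before it. calibration takes no time and is no camera call; for the wrist camera it gives the pose at the moment of the call.
- bot.hand_in(): hands the job in, once; it reports no verdict.
Trained networks look in the newest picture that a camera, given by its name, has taken for a name from the list of things; names that differ only in an ending like _2 or _b are one class to them, and where a whole thing is asked for, a point or a joint stands for the part that bears it (a point fixed in the world has none). Each returns a list of dicts, best first, with "p" (0 to 1); they miss things now and then, are a little off and sometimes report something else, mostly with a low value. They report only what shows in the picture. A call takes as long as a camera call. They do not tell look-alikes from the thing itself.
- bot.find_in(camera, label): "xy" ([column, row] in pixels, amid what is visible of it).
- bot.silhouettes(camera, label): "mask" (400x640 bool, what is visible of it) and "xy" ([column, row] in pixels, amid what is visible of it).
The state is a dict: "t": time; "q": joint angles; "joint_vel": joint speeds; "joint_torque": joint torques, N m; "eef_pos": TCP position; "tool_rot": TCP orientation; "contact_force": force on the tool from outside, world axes, zero at the start; "torque": the same for the moment, N m; "gripper_width": opening from 0.0 (shut) to 1.0 (fully open).
Only numpy, scipy, OpenCV 4.12 (cv2) and the standard library are available. Lean on these libraries where they do the work, as an engineer would, in place of code of your own. Each camera call takes 0.05 s, during which the arm holds its last target.

## Working session

There is one attempt and no reset: what is moved stays moved. The work goes in short steps, Python scripts to look and compute and a shell command to move; the robot and the scene stay as the last step left them, time stands still between calls to the robot, and variables do not carry over. Pictures are saved under pics/ and viewed, and the job is handed in when it is done.

```bash
ls; mkdir -p pics; python3 - <<'E'
from station import bot
import cv2
o=bot.get_obs()
print({k:o[k] for k in('t','eef_pos','tool_rot','contact_force','gripper_width')})
for c in('scene','side'):
    p,d=bot.read_camera(c); cv2.imwrite(f'pics/{c}0.png',p)
    k=bot.calibration(c); print(c,k)
E
```

```text
pics
{'t': 0.0, 'eef_pos': array([ 0.19718791, -0.64491896,  0.23032166]), 'tool_rot': array([-4.88475555e-04,  8.03877259e-01, -5.94794501e-01, -7.85065374e-04]), 'contact_force': array([-0.00554712, -0.35770376, -0.30617397]), 'gripper_width': 0.998059845738754}
scene {'mtx': array([[454.91099066,   0.        , 316.62672323],
       [  0.        , 454.91099066, 202.47595281],
       [  0.        ,   0.        ,   1.        ]]), 'rvec': array([ 1.77190996,  1.59981093, -0.7680341 ]), 'tvec': array([-0.07552403, -0.29290628,  1.74526569])}
side {'mtx': array([[399.05191772,   0.        , 319.04126744],
       [  0.        , 399.05191772, 194.26167777],
       [  0.        ,   0.        ,   1.        ]]), 'rvec': array([ 2.31859497, -0.9471834 ,  0.30411875]), 'tvec': array([-0.43070443,  0.37985911,  0.85173647])}
```

View pics/scene0.png

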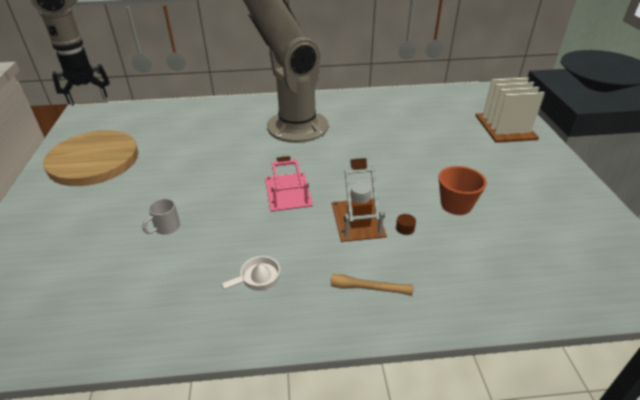

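View pics/side0.png

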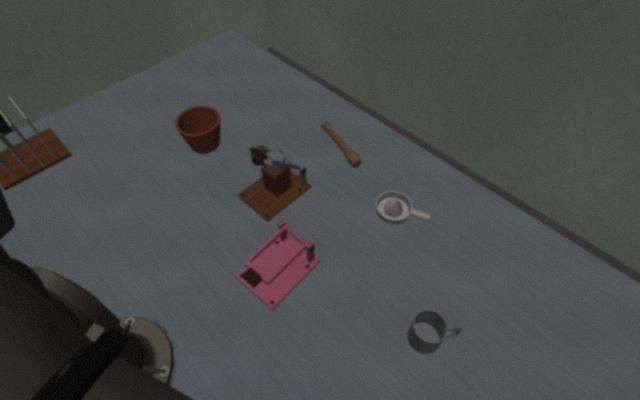

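The wooden stand with the grinder and aluminium cap is at scene (358,205) and side (272,183). The pink stand at scene (288,190) and the brown cap at (405,224) are look-alikes. I'll take the wooden stand and the silver cap. Next I'll confirm that in a crop and measure.

```bash
cat > h.py <<'E'
from station import bot
import cv2, numpy as np
from scipy.spatial.transform import Rotation as R
def cal(c):
    k=bot.calibration(c); return k['mtx'],cv2.Rodrigues(np.array(k['rvec'],float))[0],np.array(k['tvec'],float).ravel()
def cloud(d,K,Rm,t):
    v,u=np.mgrid[:d.shape[0],:d.shape[1]]
    P=np.stack([(u-K[0,2])/K[0,0]*d,(v-K[1,2])/K[1,1]*d,d],-1)
    return (P-t)@Rm      # world
def proj(X,K,Rm,t):
    p=(Rm@np.atleast_2d(X).T).T+t; p=p@K.T; return p[:,:2]/p[:,2:]
def tool():
    o=bot.get_obs(); q=o['tool_rot']; return np.array(o['eef_pos']),R.from_quat([q[1],q[2],q[3],q[0]])
E
python3 - <<'E'
from h import *
for c,box in(('scene',(300,140,430,250)),('side',(220,120,340,230))):
    p,d=bot.read_camera(c);K,Rm,t=cal(c);W=cloud(d,K,Rm,t)
    x0,y0,x1,y1=box
    cv2.imwrite(f'pics/{c}_crop.png',cv2.resize(p[y0:y1,x0:x1],None,fx=5,fy=5,interpolation=cv2.INTER_CUBIC))
    for l in('cap','stand_seat','brace','brace_tab','grinder','mortar','cup','squeezer'):
        for m in bot.silhouettes(c,l)[:3]:
            k=m['mask']&(d>0); w=W[k]
            print(c,l,round(m['p'],2),np.round(m['xy']),k.sum(),np.round(np.median(w,0),3),'min',np.round(np.percentile(w,3,0),3),'max',np.round(np.percentile(w,97,0),3))
print(bot.get_obs()['t'])
E
```

```text
scene cap 0.7 [404. 221.] 380 [0.62  0.266 0.031] min [ 0.549  0.243 -0.   ] max [0.636 0.292 0.036]
scene cap 0.69 [361. 188.] 359 [0.587 0.139 0.127] min [0.553 0.117 0.099] max [0.6   0.163 0.132]
scene stand_seat 0.95 [355. 214.] 1875 [0.599 0.131 0.011] min [0.489 0.08  0.003] max [0.641 0.198 0.185]
scene stand_seat 0.76 [286. 187.] 1668 [ 0.43  -0.056  0.009] min [ 0.324 -0.115  0.003] max [0.488 0.006 0.079]
scene stand_seat 0.31 [362. 210.] 403 [0.6   0.143 0.065] min [0.592 0.116 0.013] max [0.604 0.169 0.094]
scene brace 0.84 [358. 174.] 618 [0.554 0.143 0.154] min [0.522 0.104 0.071] max [0.633 0.182 0.189]
scene brace 0.57 [289. 164.] 288 [ 0.368 -0.045  0.076] min [ 0.324 -0.091  0.069] max [ 0.48  -0.013  0.079]
scene brace 0.16 [360. 190.] 348 [0.587 0.139 0.128] min [0.552 0.118 0.099] max [0.6   0.163 0.132]
scene brace_tab 0.84 [286. 165.] 379 [ 0.384 -0.055  0.076] min [ 0.32  -0.094  0.03 ] max [ 0.481 -0.014  0.079]
scene brace_tab 0.79 [348. 187.] 568 [0.569 0.134 0.141] min [0.527 0.103 0.07 ] max [0.633 0.181 0.188]
scene grinder 0.95 [363. 216.] 419 [0.6   0
[... 1052 characters left out ...]
52] min [0.518 0.099 0.031] max [0.632 0.202 0.191]
side brace 0.62 [260. 270.] 994 [ 0.372 -0.064  0.076] min [ 0.317 -0.099  0.008] max [ 0.475 -0.016  0.079]
side brace_tab 0.82 [270. 158.] 381 [0.555 0.124 0.154] min [0.518 0.099 0.072] max [0.63  0.177 0.191]
side brace_tab 0.81 [260. 272.] 988 [ 0.37  -0.062  0.076] min [ 0.318 -0.099  0.067] max [ 0.476 -0.016  0.079]
side brace_tab 0.68 [275. 168.] 266 [0.567 0.13  0.127] min [0.545 0.113 0.097] max [0.592 0.159 0.132]
side mortar 0.92 [203. 129.] 1707 [0.527 0.455 0.071] min [0.467 0.38  0.011] max [0.582 0.501 0.101]
side squeezer 0.83 [398. 207.] 1040 [ 0.75  -0.151  0.015] min [ 0.7   -0.221  0.   ] max [ 0.79  -0.1    0.037]
1.0
```

View crops.

View pics/scene_crop.png

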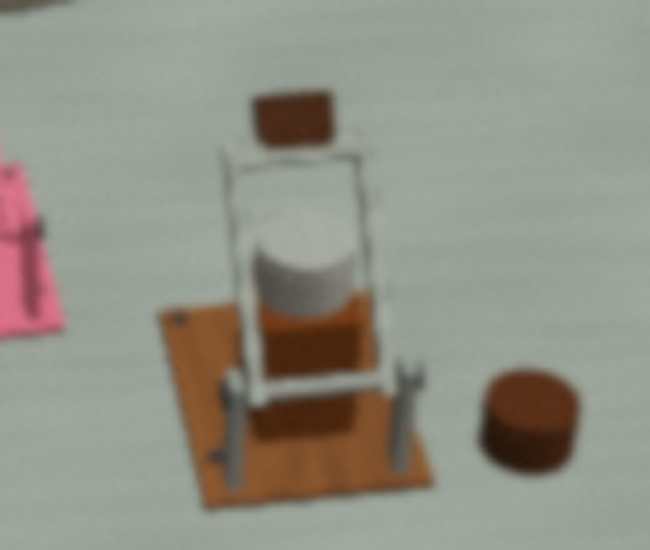

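View pics/side_crop.png

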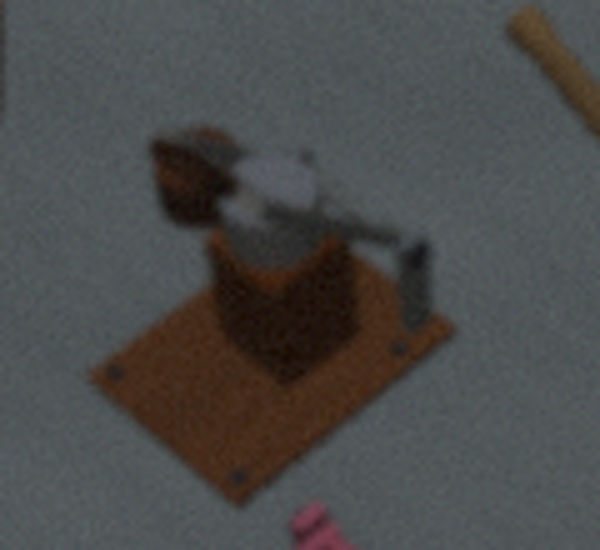

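```bash
python3 - <<'E'
from h import *
for c in('scene','side'):
    p,d=bot.read_camera(c);K,Rm,t=cal(c);W=cloud(d,K,Rm,t)
    A=W[d>0]; col=p[d>0].astype(int)
    s=lambda lo,hi:(A[:,0]>.44)&(A[:,0]<.70)&(A[:,1]>.04)&(A[:,1]<.215)&(A[:,2]>lo)&(A[:,2]<hi)
    # base plate: z ~ .008 & brownish
    m=s(.004,.012)&(col[:,2]>col[:,0]*1.4)
    print(c,'plate',m.sum(),cv2.minAreaRect((A[m][:,:2]*1000).astype(np.float32)))
    m=s(.122,.14); q=A[m]
    # cap top
    print('top z',np.median(q[:,2])); q=q[(q[:,2]>.127)&(q[:,2]<.137)]
    print('cap',len(q),cv2.minEnclosingCircle((q[:,:2]*1000).astype(np.float32)),q[:,:2].mean(0))
    m=s(.165,.25); print('tab',m.sum(),np.round(A[m].mean(0),3),np.round(A[m].min(0),3),np.round(A[m].max(0),3), cv2.minAreaRect((A[m][:,:2]*1000).astype(np.float32)))
    # posts/hinge
    m=s(.06,.09); print('posts',m.sum()); q=A[m&(A[:,0]>.6)]; 
    for sd in (q[q[:,1]<.14],q[q[:,1]>=.14]): print(len(sd),np.round(np.median(sd,0),3) if len(sd) else '')
    # glass faces
    g=s(.02,.085)&(col[:,2]>col[:,0]*1.4); q=A[g]; print('glass',len(q),cv2.minAreaRect((q[:,:2]*1000).astype(np.float32)))
E
```

```text
scene plate 871 ((559.4388427734375, 141.58151245117188), (174.31626892089844, 129.2952423095703), 1.8511892557144165)
top z 0.12932712329341225
cap 229 ((573.6106567382812, 141.53187561035156), 39.73985290527344) [0.57420274 0.14204967]
tab 260 [0.536 0.141 0.177] [0.52  0.101 0.165] [0.554 0.18  0.192] ((535.6342163085938, 139.927978515625), (32.24928283691406, 79.4850845336914), 3.3091583251953125)
posts 419
163 [0.628 0.115 0.076]
180 [0.626 0.169 0.075]
glass 281 ((612.3994140625, 143.1204071044922), (90.4023666381836, 79.10990142822266), 71.89649963378906)
side plate 1350 ((556.4539794921875, 138.79872131347656), (167.49122619628906, 129.908447265625), 1.9268368482589722)
top z 0.12970842243623978
cap 182 ((573.2957153320312, 137.93104553222656), 39.5583381652832) [0.57592954 0.13936524]
tab 169 [0.532 0.131 0.179] [0.517 0.098 0.165] [0.548 0.178 0.193] ((532.5850830078125, 137.88621520996094), (31.08149528503418, 80.14175415039062), 1.258142113685608)
posts 346
87 [0.625 0.097 0.078]
45 [0.627 0.161 0.075]
glass 419 ((567.8353881835938, 116.09346008300781), (43.798404693603516, 102.48240661621094), 49.067256927490234)
```

The crops show the silver cap on the amber glass in the wooden stand (frame raised about 0.85 rad, tab scene (358,163)). The brown loose cap on the counter (scene 405,224) and the pink stand are the decoys. First I work out the approach to the tab.

```bash
cat >> h.py <<'E'
def to(*pts):
    p,r=tool()
    for X in pts: print(X,'->',np.round(r.inv().apply(np.array(X)-p)*100,1))
def st(n=''):
    o=bot.get_obs(); p,r=tool(); print(n,round(o['t'],2),'p',np.round(p,4),'R',np.round(r.as_matrix().T[[0,2]],3).tolist(),'F',np.round(o['contact_force'],1),'T',np.round(o['torque'],2),'g',round(o['gripper_width'],3))
E
python3 - <<'E'
from h import *
st(); to((.45,-.30,.28),(.50,.14,.26),(.515,.141,.22))
E
```

```text
1.1 p [ 0.1974 -0.6455  0.2313] R [[0.292, -0.956, 0.0], [0.0, -0.0, -1.0]] F [ 0.6 -0.3  0.2] T [0.02 0.01 0.02] g 1.001
(0.45, -0.3, 0.28) -> [-25.7 -34.3  -4.9]
(0.5, 0.14, 0.26) -> [-66.3 -51.9  -2.9]
(0.515, 0.141, 0.22) -> [-65.9 -53.4   1.1]
```

```bash
python3 -m creep '[[[-4,-5,-3,0,0,0,0],[-8,-10,-5,0,0,0,0],[-12,-15,-5,0,0,0,0],[-15,-20,-5,0,0,0,0],[-19,-25,-5,0,0,0,0],[-23,-30,-5,0,0,0,0],[-26,-34,-5,0,0,0,0],[-32,-37,-5,0,0,0,0],[-38,-40,-5,0,0,0,0],[-43,-42,-4,0,0,0,0]]]' 30; python3 -c "
from h import *
st(); print(np.round(bot.get_obs()['q'],2)); to((.50,.14,.26),(.525,.1415,.215))"
```

```text
t: 2.35
eef_pos: [0.4741, -0.1107, 0.2723]
tool_rot: [-0.001, 0.804, -0.595, 0.001]
contact_force: [0.6, -0.6, -0.6]
gripper_width: 0.001
 2.35 p [ 0.4741 -0.1107  0.2723] R [[0.292, -0.956, 0.001], [0.003, -0.0, -1.0]] F [ 0.6 -0.6 -0.6] T [-0.01 -0.02  0.04] g 0.001
[ 0.4   0.14 -0.32  1.93  0.05  1.08 -1.22]
(0.5, 0.14, 0.26) -> [-23.2  -9.8   1.2]
(0.525, 0.1415, 0.215) -> [-22.6 -12.2   5.7]
```

```bash
python3 -m creep '[[[-5,-2,0,0,0,0,0],[-10,-5,0,0,0,0,0],[-15,-7,0,0,0,0,0],[-19,-9,1,0,0,0,0],[-23,-10.5,2,0,0,0,0],[-23,-11.5,4,0,0,0,0],[-23,-11.5,5,0,0,0,0],[-23,-11.5,5,0,0,0,0]]]'; python3 -c "
from h import *
st(); print(np.round(bot.get_obs()['q'],2)); 
for c,b in(('scene',(300,120,430,250)),('side',(220,110,340,230))):
    p,d=bot.read_camera(c); x0,y0,x1,y1=b; cv2.imwrite(f'pics/{c}1.png',cv2.resize(p[y0:y1,x0:x1],None,fx=4,fy=4,interpolation=cv2.INTER_CUBIC))
"; python3 -c "
import cv2,numpy as np
a=cv2.imread('pics/scene1.png');b=cv2.imread('pics/side1.png');h=480
cv2.imwrite('pics/pair1.png',cv2.resize(np.hstack([cv2.resize(a,(400,400)),cv2.resize(b,(400,400))]),(800,400)))"
```

```text
t: 3.35
eef_pos: [0.5153, 0.1398, 0.2209]
tool_rot: [0.001, 0.804, -0.595, -0.0]
contact_force: [0.3, -0.3, 0.5]
gripper_width: -0.001
 3.35 p [0.5153 0.1398 0.2209] R [[0.291, -0.957, 0.0], [-0.002, -0.001, -1.0]] F [ 0.3 -0.3  0.5] T [-0.01  0.01 -0.03] g -0.001
[ 0.03  0.3  -0.49  1.88  0.16  1.01 -1.81]
```

View pics/pair1.png

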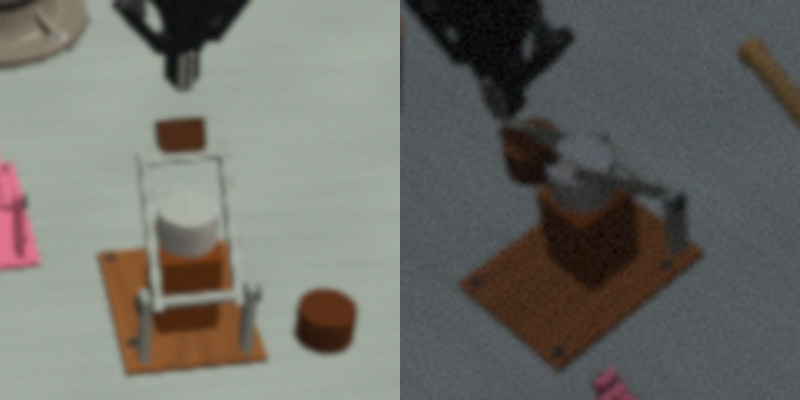

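```bash
python3 - <<'E'
from h import *
p,r=tool()
for a in [.95,.85,.75,.65,.55,.45,.35,.25,.15,.05,0]:
    c=np.array([.628-.15*np.cos(a)+.005*np.sin(a),.138,.072+.15*np.sin(a)+.005*np.cos(a)])
    X=c+[.011*min(1,a/.15),0,0]; print(a,np.round(X,3),np.round(r.inv().apply(X-p)*100,2))
E
```

```text
0.95 [0.556 0.138 0.197] [ 1.36 -3.74  2.52]
0.85 [0.544 0.138 0.188] [ 1.01 -2.59  3.41]
0.75 [0.533 0.138 0.178] [ 0.69 -1.53  4.42]
0.65 [0.523 0.138 0.167] [ 0.39 -0.57  5.53]
0.55 [0.514 0.138 0.155] [0.13 0.28 6.74]
0.45 [0.506 0.138 0.142] [-0.09  1.01  8.03]
0.35 [0.5   0.138 0.128] [-0.27  1.62  9.39]
0.25 [0.495 0.138 0.114] [-0.42  2.09 10.81]
0.15 [0.491 0.138 0.099] [-0.52  2.42 12.27]
0.05 [0.482 0.138 0.084] [-0.79  3.31 13.75]
0 [0.478 0.138 0.077] [-0.91  3.71 14.5 ]
```

```bash
python3 -m creep '[[[1.4,-3.7,1,0,0,0,0],[1.4,-3.7,2,0,0,0,0],[1.2,-3.2,3,0,0,0,0],[1,-2.6,3.4,0,0,0,0],[0.8,-2,3.9,0,0,0,0],[0.7,-1.5,4.4,0,0,0,0],[0.5,-1,5,0,0,0,0],[0.4,-0.6,5.5,0,0,0,0],[0.2,0,6.2,0,0,0,0],[0.1,0.3,6.7,0,0,0,0]]]'; python3 -c "
from h import *
st()
for c,b in(('scene',(300,120,430,250)),('side',(220,110,340,230))):
    p,d=bot.read_camera(c); x0,y0,x1,y1=b; cv2.imwrite(f'pics/{c}2.png',cv2.resize(p[y0:y1,x0:x1],(400,400),interpolation=cv2.INTER_CUBIC))
cv2.imwrite('pics/pair2.png',np.hstack([cv2.imread('pics/scene2.png'),cv2.imread('pics/side2.png')]))
"
```

```text
t: 4.7
eef_pos: [0.5129, 0.1388, 0.1539]
tool_rot: [0.0, 0.804, -0.595, -0.0]
contact_force: [0.1, -0.3, 1.9]
gripper_width: 0.001
 4.7 p [0.5129 0.1388 0.1539] R [[0.292, -0.956, 0.0], [-0.0, -0.0, -1.0]] F [ 0.1 -0.3  1.9] T [-0.18 -0.11  0.04] g 0.001
```

View pics/pair2.png

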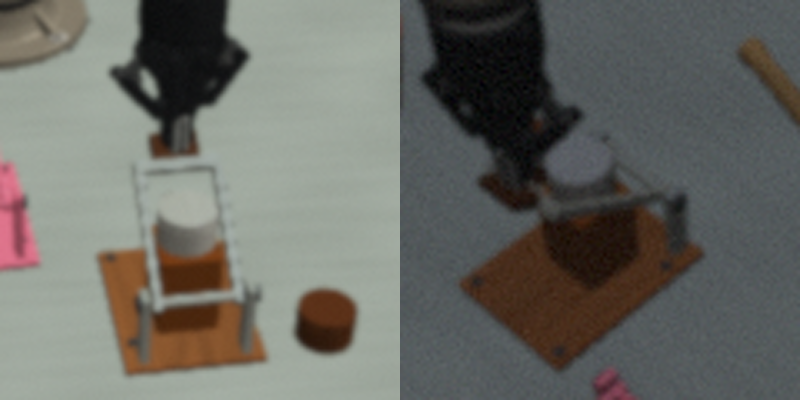

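The frame is following the fingertips and the tab is under them (left 178,145), with clearance to the cap. Continuing down.

```bash
python3 -m creep '[[[-0.1,0.4,0.6,0,0,0,0],[-0.2,0.7,1.3,0,0,0,0],[-0.3,1,2,0,0,0,0],[-0.4,1.3,2.7,0,0,0,0],[-0.5,1.6,3.5,0,0,0,0],[-0.6,1.8,4.3,0,0,0,0],[-0.6,2.1,5.3,0,0,0,0],[-0.7,2.4,6.2,0,0,0,0],[-0.8,2.6,7,0,0,0,0],[-0.8,2.7,7.5,0,0,0,0]]]'; python3 -c "
from h import *
st()"; python3 -m creep '[[[0,0,0.2,0,0,0,0],[0,0,0.3,0,0,0,0],[0,0,0.3,0,0,0,0]]]'; python3 -c "
from h import *
st()
for c,b in(('scene',(300,120,430,250)),('side',(220,110,340,230))):
    p,d=bot.read_camera(c); x0,y0,x1,y1=b; cv2.imwrite(f'pics/{c}3.png',cv2.resize(p[y0:y1,x0:x1],(400,400),interpolation=cv2.INTER_CUBIC))
cv2.imwrite('pics/pair3.png',np.hstack([cv2.imread('pics/scene3.png'),cv2.imread('pics/side3.png')]))
"
```

```text
t: 6.05
eef_pos: [0.4849, 0.1389, 0.079]
tool_rot: [0.0, 0.804, -0.595, -0.0]
contact_force: [0.1, 0.9, 1.4]
gripper_width: -0.0
 6.05 p [0.4849 0.1389 0.079 ] R [[0.293, -0.956, -0.0], [-0.0, 0.0, -1.0]] F [0.1 0.9 1.4] T [ 0.09 -0.21 -0.02] g -0.0
t: 6.42
eef_pos: [0.4848, 0.1389, 0.077]
tool_rot: [0.0, 0.804, -0.595, -0.0]
contact_force: [-3.1, -0.4, 8.2]
gripper_width: 0.004
 6.42 p [0.4848 0.1389 0.077 ] R [[0.293, -0.956, 0.0], [-0.001, -0.0, -1.0]] F [-3.1 -0.4  8.2] T [-0.1   0.66 -0.03] g 0.004
```

View pics/pair3.png

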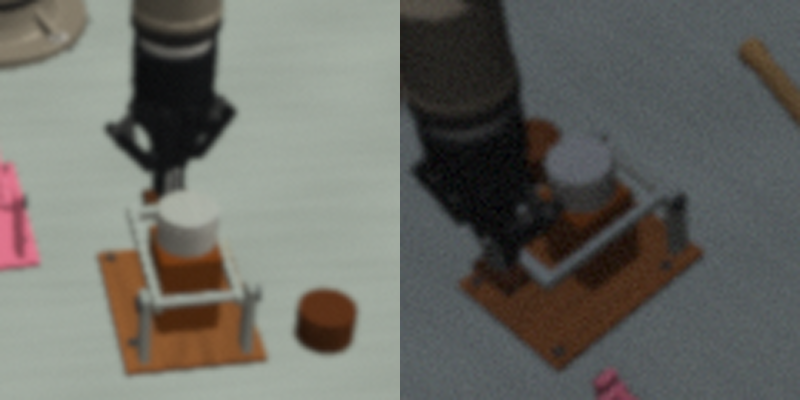

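The frame is level around the body and the force rises to 8 N at the expected stop height of 0.077. I'll press a little more to confirm, then lift and look with the wrist camera from above.

```bash
python3 -m creep '[[[0,0,0.2,0,0,0,0],[0,0,0.2,0,0,0,0]]]'; python3 -m creep '[[[0,0,-2,0,0,0,0],[0,0,-6,0,0,0,0],[0,0,-11,0,0,0,1],[0.5,-2,-16,0,0,0,1],[1,-5,-19,0,0,0,1],[1,-6,-19,0,0,0,1],[1,-6,-19,0,0,0,1],[1,-6,-19,0,0,0,1]]]'; python3 -c "
from h import *
st()
ps=[]
for c in('scene','side','wrist'):
    p,d=bot.read_camera(c);K,Rm,t=cal(c);W=cloud(d,K,Rm,t)
    cv2.imwrite(f'pics/{c}4.png',p)
    A=W[d>0]
    s=(A[:,0]>.44)&(A[:,0]<.70)&(A[:,1]>.04)&(A[:,1]<.215)
    q=A[s&(A[:,2]>.127)&(A[:,2]<.137)]
    if len(q):
        print(c,'cap',len(q),np.round(np.median(q,0),4),q.mean(0),cv2.minEnclosingCircle((q[:,:2]*1000).astype(np.float32)))
    q=A[s&(A[:,2]>.065)&(A[:,2]<.088)&(A[:,0]<.535)]; print(c,'tab/front',len(q),np.round(q.mean(0),4),np.round(np.percentile(q,[2,50,98],axis=0),3).tolist())
b=(300,120,430,250);
x=cv2.resize(cv2.imread('pics/scene4.png')[120:250,300:430],(400,400));y=cv2.resize(cv2.imread('pics/side4.png')[110:230,220:340],(400,400))
cv2.imwrite('pics/pair4.png',np.hstack([x,y]))
"
```

```text
t: 6.78
eef_pos: [0.4848, 0.1389, 0.0767]
tool_rot: [0.001, 0.804, -0.595, 0.0]
contact_force: [-9.9, -3.1, 28.4]
gripper_width: -0.0
t: 7.78
eef_pos: [0.5438, 0.1464, 0.2629]
tool_rot: [0.001, 0.804, -0.595, -0.001]
contact_force: [-0.2, -0.6, 0.7]
gripper_width: 1.0
 7.78 p [0.5438 0.1464 0.2629] R [[0.293, -0.956, 0.0], [-0.003, -0.001, -1.0]] F [-0.2 -0.6  0.7] T [ 0.05  0.01 -0.01] g 1.0
scene cap 192 [0.5742 0.1414 0.1298] [0.57372255 0.14152042 0.12966806] ((572.7379150390625, 141.3149871826172), 27.89862060546875)
scene tab/front 109 [0.4962 0.1195 0.0753] [[0.469, 0.1, 0.068], [0.499, 0.119, 0.076], [0.531, 0.154, 0.08]]
side cap 245 [0.571  0.1389 0.1299] [0.57109052 0.13859682 0.12993598] ((573.1085205078125, 138.1670379638672), 28.5770320892334)
side tab/front 357 [0.4962 0.1345 0.0755] [[0.469, 0.098, 0.068], [0.496, 0.133, 0.076], [0.532, 0.176, 0.079]]
wrist cap 2212 [0.5729 0.1422 0.1307] [0.57271475 0.14212621 0.13068491] ((572.0673828125, 141.9116668701172), 26.880910873413086)
wrist tab/front 1610 [0.4973 0.1397 0.0769] [[0.47, 0.102, 0.071], [0.498, 0.139, 0.077], [0.532, 0.179, 0.079]]
```

View pics/pair4.png

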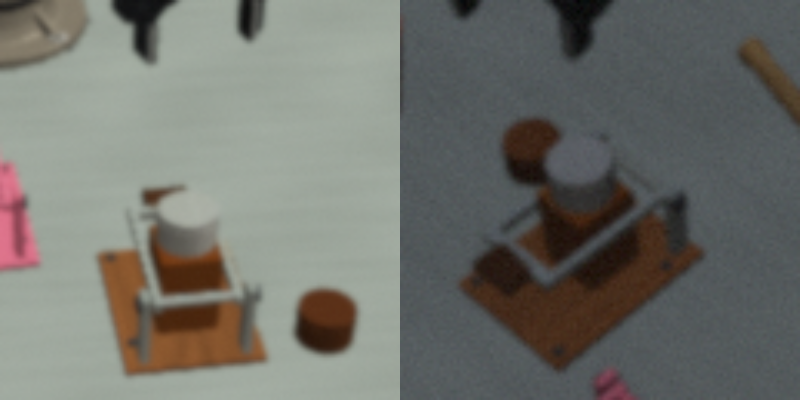

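View pics/wrist4.png

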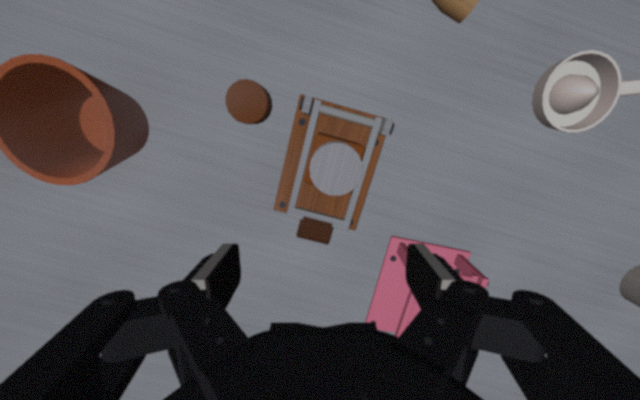

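The frame is flat (tab top about 0.077, wrist view tab at (315,230)), with the glass inside it and square to the bars. The cap centre is about (0.5727, 0.141).

```bash
python3 -c "
from h import *
st(); to((.5727,.1412,.2),(.5727,.1412,.096))"
```

```text
7.92 p [0.5445 0.1465 0.2636] R [[0.293, -0.956, 0.0], [-0.002, -0.001, -1.0]] F [-0.6 -0.5 -0.4] T [-0.06  0.02 -0.06] g 1.004
(0.5727, 0.1412, 0.2) -> [ 1.3 -2.6  6.4]
(0.5727, 0.1412, 0.096) -> [ 1.3 -2.6 16.8]
```

```bash
python3 -m creep '[[[0.8,-1.6,2,0,0,0,1],[1.3,-2.6,5,0,0,0,1],[1.3,-2.6,9,0,0,0,1],[1.3,-2.6,12,0,0,0,1],[1.3,-2.6,14.5,0,0,0,1],[1.3,-2.6,16,0,0,0,1],[1.3,-2.6,16.7,0,0,0,1],[1.3,-2.6,16.7,0,0,0,1]]]' 40; python3 -c "
from h import *
st()
x=cv2.resize(bot.read_camera('scene')[0][120:250,300:430],(400,400));y=cv2.resize(bot.read_camera('side')[0][110:230,220:340],(400,400))
cv2.imwrite('pics/pair5.png',np.hstack([x,y]))
cv2.imwrite('pics/wrist5.png',bot.read_camera('wrist')[0])
"
```

```text
t: 8.93
eef_pos: [0.5742, 0.142, 0.0977]
tool_rot: [-0.0, 0.804, -0.595, 0.0]
contact_force: [0.5, 1.1, 0.1]
gripper_width: 1.0
 8.93 p [0.5742 0.142  0.0977] R [[0.293, -0.956, 0.0], [0.0, 0.0, -1.0]] F [0.5 1.1 0.1] T [ 0.04 -0.01  0.04] g 1.0
```

View pics/pair5.png

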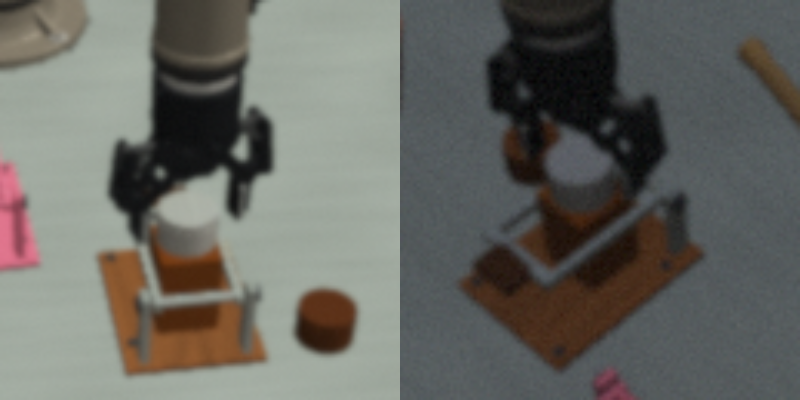

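View pics/wrist5.png

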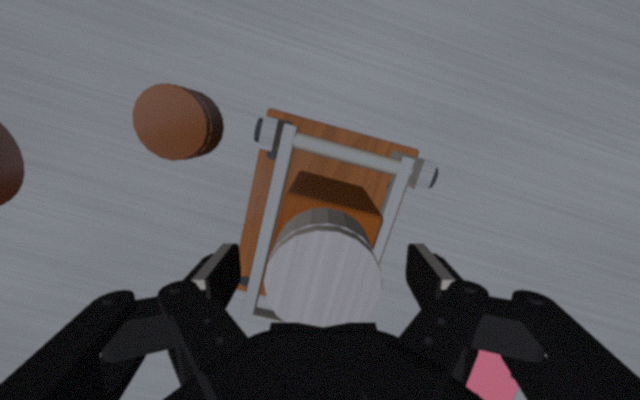

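The fingers straddle the cap evenly (pads at columns 225 and 425, cap centre 323). Closing.

```bash
python3 -m creep '[[[0,0,0.1,0,0,0,0.6],[0,0,0.1,0,0,0,0.5],[0,0,0.1,0,0,0,0.4],[0,0,0.1,0,0,0,0.3],[0,0,0.1,0,0,0,0.3],[0,0,0.1,0,0,0,0.3]]]' 70; python3 -c "
from h import *
st()
x=cv2.resize(bot.read_camera('scene')[0][120:250,300:430],(400,400));y=cv2.resize(bot.read_camera('side')[0][110:230,220:340],(400,400))
cv2.imwrite('pics/pair6.png',np.hstack([x,y]))
"
```

```text
t: 9.82
eef_pos: [0.5743, 0.1422, 0.0972]
tool_rot: [-0.0, 0.804, -0.595, 0.0]
contact_force: [-0.9, 0.8, 5.8]
gripper_width: 0.618
 9.82 p [0.5743 0.1422 0.0972] R [[0.293, -0.956, 0.0], [0.001, 0.0, -1.0]] F [-0.9  0.8  5.8] T [-0.1   0.4   0.06] g 0.618
```

View pics/pair6.png

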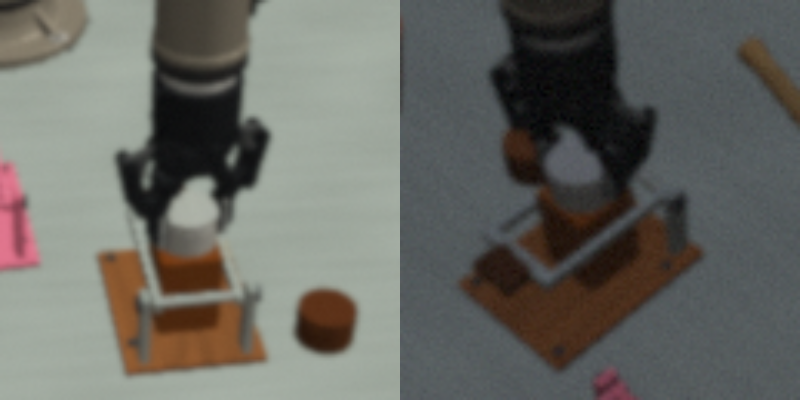

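Gripped at an opening of 0.618 (about 53 mm). Anticlockwise from above is negative about tool z. I'll turn slowly and watch the moment.

```bash
python3 -m creep '[[[0,0,0,0,0,-0.06,0.3],[0,0,0,0,0,-0.12,0.3],[0,0,0,0,0,-0.18,0.3],[0,0,0,0,0,-0.24,0.3]]]'; python3 -c "
from h import *
st(); print(np.round(bot.get_obs()['q'],2))"; python3 -m creep '[[[0,0,0,0,0,-0.07,0.3],[0,0,0,0,0,-0.14,0.3],[0,0,0,0,0,-0.21,0.3],[0,0,0,0,0,-0.28,0.3]]]'; python3 -c "
from h import *
st()"
```

```text
t: 10.42
eef_pos: [0.5746, 0.1426, 0.0972]
tool_rot: [-0.001, 0.87, -0.494, 0.0]
contact_force: [-0.5, 1.6, 3.8]
gripper_width: 0.618
 10.43 p [0.5746 0.1426 0.0972] R [[0.513, -0.859, -0.0], [0.001, 0.001, -1.0]] F [-0.5  1.6  3.8] T [ 0.19  0.24 -0.24] g 0.618
[ 0.02  0.55 -0.49  1.85  0.33  0.83 -1.67]
t: 10.92
eef_pos: [0.5745, 0.1429, 0.0972]
tool_rot: [-0.001, 0.93, -0.367, 0.0]
contact_force: [-1.1, 1.5, 3.4]
gripper_width: 0.619
 10.93 p [0.5745 0.1429 0.0972] R [[0.73, -0.683, -0.0], [0.001, 0.001, -1.0]] F [-1.1  1.5  3.4] T [ 0.36  0.24 -0.27] g 0.619
```

```bash
python3 -m creep '[[[0,0,0,0,0,-0.06,0.3],[0,0,0,0,0,-0.12,0.3],[0,0,0,0,0,-0.18,0.3]]]'; python3 -c "
from h import *
st()
x=cv2.resize(bot.read_camera('scene')[0][120:250,300:430],(400,400));y=cv2.resize(bot.read_camera('side')[0][110:230,220:340],(400,400))
cv2.imwrite('pics/pair7.png',np.hstack([x,y]))"; python3 -m creep '[[[0,0,0,0,0,-0.06,0.3],[0,0,0,0,0,-0.12,0.3]]]'; python3 -c "
from h import *
st()"
```

```text
t: 11.3
eef_pos: [0.5744, 0.143, 0.0973]
tool_rot: [-0.001, 0.959, -0.282, 0.0]
contact_force: [-1.6, 1.2, 5.1]
gripper_width: 0.615
 11.3 p [0.5744 0.143  0.0973] R [[0.841, -0.542, 0.0], [0.001, 0.001, -1.0]] F [-1.6  1.2  5.1] T [ 0.31  0.3  -0.28] g 0.615
t: 11.65
eef_pos: [0.5745, 0.1431, 0.0974]
tool_rot: [-0.001, 0.974, -0.224, 0.0]
contact_force: [-1.5, 3.1, 5.7]
gripper_width: 0.616
 11.65 p [0.5745 0.1431 0.0974] R [[0.899, -0.437, 0.001], [0.001, 0.001, -1.0]] F [-1.5  3.1  5.7] T [ 0.34  0.28 -0.22] g 0.616
```

View pics/pair7.png

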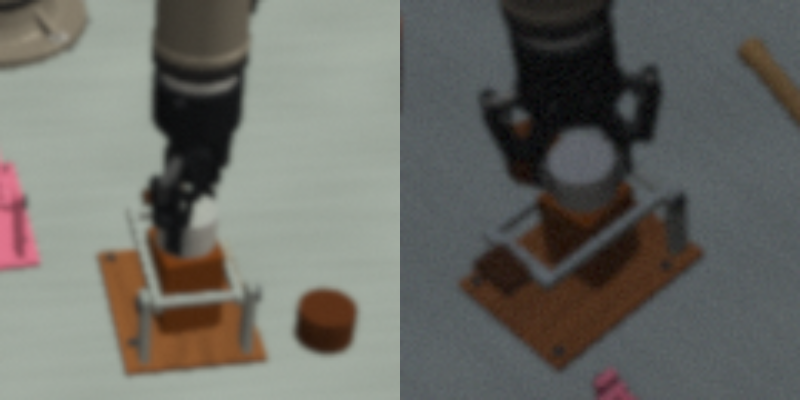

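```bash
python3 -m creep '[[[0,0,0,0,0,-0.06,0.3],[0,0,0,0,0,-0.12,0.3]]]'; python3 -c "
from h import *
st()"; python3 -m creep '[[[0,0,0,0,0,-0.06,0.3],[0,0,0,0,0,-0.12,0.3]]]'; python3 -c "
from h import *
st(); print(np.round(bot.get_obs()['q'],2))
x=cv2.resize(bot.read_camera('scene')[0][120:250,300:430],(400,400));y=cv2.resize(bot.read_camera('side')[0][110:230,220:340],(400,400))
cv2.imwrite('pics/pair8.png',np.hstack([x,y]))"
```

```text
t: 11.9
eef_pos: [0.5748, 0.1429, 0.0976]
tool_rot: [-0.001, 0.986, -0.166, 0.001]
contact_force: [-1.6, 1.9, 6.6]
gripper_width: 0.617
 11.9 p [0.5748 0.1429 0.0976] R [[0.945, -0.327, 0.001], [0.002, 0.001, -1.0]] F [-1.6  1.9  6.6] T [ 0.27  0.38 -0.29] g 0.617
t: 12.15
eef_pos: [0.5746, 0.1432, 0.0979]
tool_rot: [-0.001, 0.994, -0.106, 0.001]
contact_force: [-2.1, 1.6, 10.6]
gripper_width: 0.616
 12.15 p [0.5746 0.1432 0.0979] R [[0.977, -0.211, 0.001], [0.002, 0.001, -1.0]] F [-2.1  1.6 10.6] T [ 0.28  0.75 -0.09] g 0.616
[ 0.16  0.59 -0.68  1.84  0.47  0.88 -0.96]
```

View pics/pair8.png

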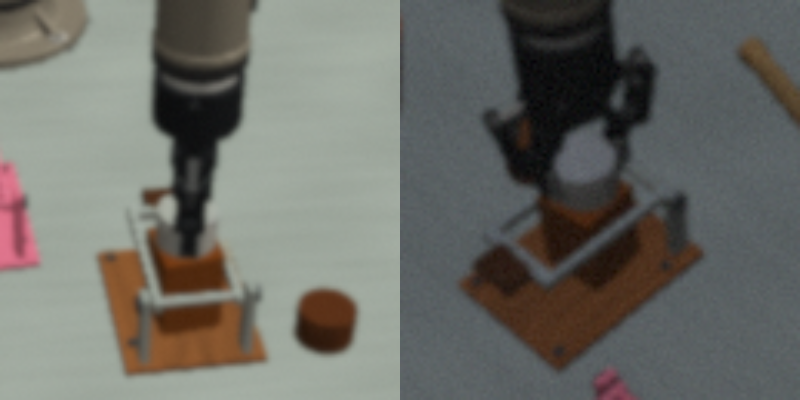

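The moment dropped from −0.29 to −0.09 N m while the upward push rose to 10.6 N, so the threads look free. I'll make a small test lift.

```bash
python3 -m creep '[[[0,0,0,0,0,-0.04,0.3],[0,0,-0.2,0,0,-0.04,0.3],[0,0,-0.4,0,0,-0.04,0.3],[0,0,-0.4,0,0,-0.04,0.3]]]'; python3 -c "
from h import *
st()"; python3 -m creep '[[[0,0,-0.2,0,0,0,0.3],[0,0,-0.4,0,0,0,0.3],[0,0,-0.6,0,0,0,0.3],[0,0,-0.6,0,0,0,0.3]]]'; python3 -c "
from h import *
st()
x=cv2.resize(bot.read_camera('scene')[0][120:250,300:430],(400,400));y=cv2.resize(bot.read_camera('side')[0][110:230,220:340],(400,400))
cv2.imwrite('pics/pair9.png',np.hstack([x,y]))"
```

```text
t: 12.75
eef_pos: [0.5742, 0.1423, 0.1008]
tool_rot: [-0.0, 0.996, -0.087, 0.0]
contact_force: [-1.9, 0.6, 5.6]
gripper_width: 0.615
 12.75 p [0.5742 0.1423 0.1008] R [[0.985, -0.173, 0.0], [0.0, 0.0, -1.0]] F [-1.9  0.6  5.6] T [0.21 0.31 0.03] g 0.615
t: 13.25
eef_pos: [0.574, 0.1418, 0.1065]
tool_rot: [0.0, 0.996, -0.087, -0.0]
contact_force: [0.4, 0.7, -1.2]
gripper_width: 0.616
 13.25 p [0.574  0.1418 0.1065] R [[0.985, -0.173, -0.0], [-0.0, -0.0, -1.0]] F [ 0.4  0.7 -1.2] T [0.15 0.05 0.01] g 0.616
```

View pics/pair9.png

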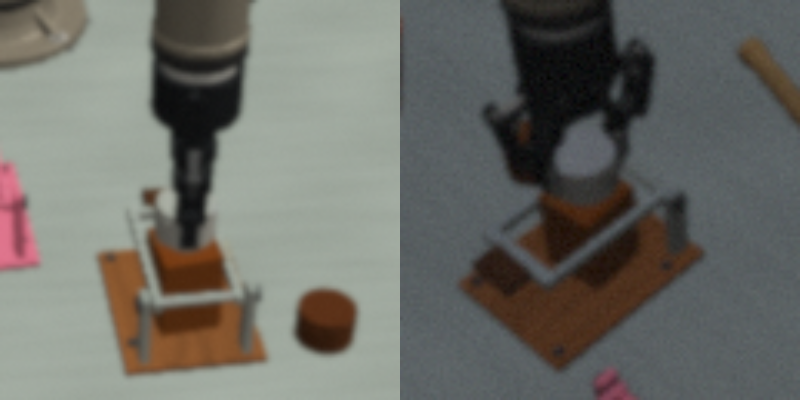

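The cap is free: the push went after about 4 mm and only the cap's weight remains (−1.2 N). Lifting 36 mm more, straight up.

```bash
python3 -m creep '[[[0,0,-0.6,0,0,0,0.3],[0,0,-1.2,0,0,0,0.3],[0,0,-1.8,0,0,0,0.3],[0,0,-2.4,0,0,0,0.3],[0,0,-3,0,0,0,0.3],[0,0,-3.6,0,0,0,0.3],[0,0,-3.6,0,0,0,0.3],[0,0,-3.6,0,0,0,0.3]]]'; python3 -c "
from h import *
st()
for c in('scene','side','wrist'):
    p,d=bot.read_camera(c);K,Rm,t=cal(c);W=cloud(d,K,Rm,t); cv2.imwrite(f'pics/{c}10.png',p)
    A=W[d>0]; s=(A[:,0]>.52)&(A[:,0]<.62)&(A[:,1]>.09)&(A[:,1]<.19); 
    for lo,hi in((.088,.098),(.115,.128),(.13,.15),(.15,.17),(.17,.185)):
        q=A[s&(A[:,2]>lo)&(A[:,2]<hi)]; 
        if len(q): print(c,lo,len(q),np.round(np.percentile(q,[3,50,97],axis=0),3).tolist())
x=cv2.resize(cv2.imread('pics/scene10.png')[120:250,300:430],(400,400));y=cv2.resize(cv2.imread('pics/side10.png')[110:230,220:340],(400,400))
cv2.imwrite('pics/pair10.png',np.hstack([x,y]))"
```

```text
t: 14.35
eef_pos: [0.574, 0.1418, 0.1424]
tool_rot: [0.0, 0.996, -0.087, -0.0]
contact_force: [0.7, -0.3, -0.5]
gripper_width: 0.615
 14.35 p [0.574  0.1418 0.1424] R [[0.985, -0.173, -0.0], [-0.0, -0.0, -1.0]] F [ 0.7 -0.3 -0.5] T [0.01 0.01 0.01] g 0.615
scene 0.088 195 [[0.554, 0.113, 0.089], [0.588, 0.136, 0.092], [0.604, 0.169, 0.096]]
scene 0.115 21 [[0.576, 0.132, 0.116], [0.582, 0.141, 0.121], [0.585, 0.151, 0.127]]
scene 0.13 43 [[0.568, 0.114, 0.14], [0.594, 0.127, 0.146], [0.607, 0.163, 0.15]]
scene 0.15 115 [[0.58, 0.114, 0.151], [0.597, 0.13, 0.16], [0.615, 0.163, 0.169]]
scene 0.17 106 [[0.556, 0.115, 0.171], [0.58, 0.129, 0.174], [0.613, 0.163, 0.178]]
side 0.088 222 [[0.544, 0.109, 0.089], [0.56, 0.126, 0.092], [0.6, 0.162, 0.096]]
side 0.115 11 [[0.562, 0.128, 0.116], [0.567, 0.131, 0.118], [0.575, 0.136, 0.12]]
side 0.13 50 [[0.546, 0.111, 0.14], [0.56, 0.116, 0.145], [0.596, 0.136, 0.15]]
side 0.15 155 [[0.536, 0.11, 0.151], [0.558, 0.122, 0.161], [0.609, 0.142, 0.17]]
side 0.17 302 [[0.538, 0.112, 0.171], [0.576, 0.134, 0.175], [0.604, 0.157, 0.183]]
wrist 0.088 2231 [[0.544, 0.143, 0.09], [0.576, 0.161, 0.093], [0.6, 0.172, 0.094]]
wrist 0.13 388 [[0.551, 0.147, 0.142], [0.578, 0.164, 0.146], [0.601, 0.167, 0.15]]
wrist 0.15 2198 [[0.538, 0.143, 0.151], [0.578, 0.159, 0.162], [0.612, 0.167, 0.169]]
wrist 0.17 11023 [[0.547, 0.122, 0.172], [0.574, 0.145, 0.175], [0.603, 0.164, 0.183]]
```

View pics/pair10.png

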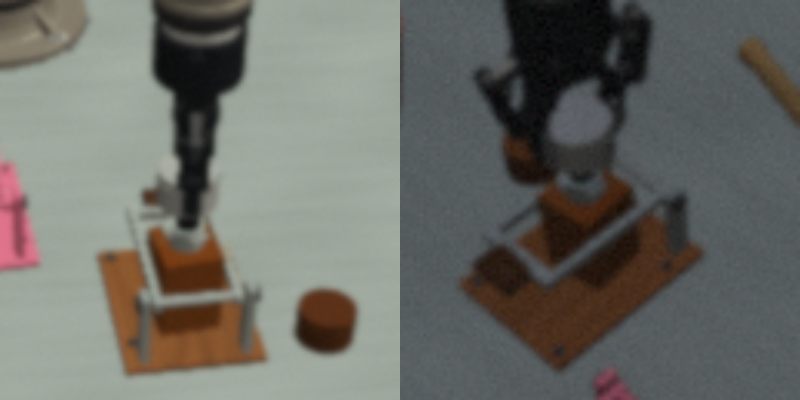

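View pics/wrist10.png

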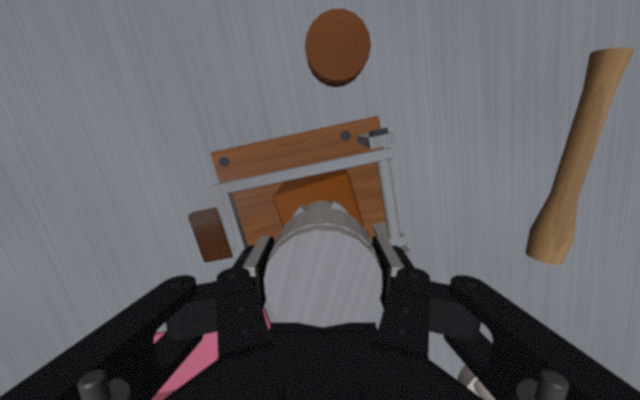

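The cap is held with its top at 0.175, so the rim is about 0.141. That is about 15 mm above the risen core (0.126). The glass top is still at 0.093 and the frame is down. I'll do a final tilt and centring check, then hand in.

```bash
python3 - <<'E'
from h import *
p,d=bot.read_camera('wrist');K,Rm,t=cal('wrist');W=cloud(d,K,Rm,t)
m=(d>0)&(W[...,2]>.165)&(W[...,2]<.185)&(p.min(-1)>120)&(np.hypot(W[...,0]-.574,W[...,1]-.142)<.024)
A=W[m];c=np.linalg.lstsq(np.c_[A[:,:2]-A[:,:2].mean(0),np.ones(len(A))],A[:,2],rcond=None)[0]; print('cap top plane',len(A),np.round(c,4))
for c in('scene','side'):
    p,d=bot.read_camera(c);K,Rm,t=cal(c);W=cloud(d,K,Rm,t)
    for lab in('grinder','mortar','cup','squeezer'):
        for s in bot.silhouettes(c,lab)[:1]:
            w=W[s['mask']&(d>0)]; print(c,lab,round(s['p'],2),np.round(np.median(w,0),3))
    A=W[d>0]; q=A[(A[:,0]>.465)&(A[:,0]<.5)&(A[:,1]>.12)&(A[:,1]<.16)&(A[:,2]>.03)&(A[:,2]<.12)]; print(c,'tab z',np.median(q[:,2]))
st(); bot.hand_in()
E
```

```text
cap top plane 8044 [-0.0019 -0.0014  0.1754]
scene grinder 0.88 [0.598 0.138 0.086]
scene mortar 0.6 [0.532 0.446 0.07 ]
scene cup 0.77 [ 0.549 -0.411  0.045]
scene squeezer 0.7 [ 0.755 -0.146  0.017]
scene tab z 0.07534151035608007
side grinder 0.67 [0.56  0.122 0.081]
side mortar 0.75 [0.527 0.456 0.07 ]
side cup 0.63 [ 0.539 -0.414  0.031]
side squeezer 0.6 [ 0.749 -0.15   0.015]
side tab z 0.07643166039923123
 15.05 p [0.5741 0.1419 0.1425] R [[0.985, -0.173, 0.0], [0.0, -0.0, -1.0]] F [-0.7  0.1 -0.9] T [ 0.02  0.07 -0.01] g 0.615
the job is handed in; nothing more can be done
```

I folded the brace frame down to its end stop, unscrewed the cap and lifted it straight up. The gripper still holds it above the grinder. I handed the job in at 15 s; no verdict is reported.

- **Brace:** I pressed the tab until the force rose to 28 N at the stop. The tab's top read 0.075 to 0.077 m at the end, which matches the frame being level.
- **Unscrewing:** I turned the gripper about 1.1 rad anticlockwise. The moment then fell from 0.29 to 0.09 N m and the core's push rose to 10.6 N, so I stopped turning and lifted.
- **Cap:** Its top is level to about 0.002 rad. The rim is about 0.141 m up, some 15 mm above the released core. It is within about 2 mm of the grinder's centre.
- **Grinder and other things:** The grinder is standing in its brace with its glass top still at 0.093 m. The mortar and squeezer measured within a few millimetres of the start.
- **Cup:** From the main camera it also read within a few millimetres. The side camera's reading differs more, but I had no earlier side reading to compare it with. The arm never went near it.

No check failed.

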